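# Pry the sprung axle clip off a laundry-trolley wheel

## Task

Take the red-handled hooked pick from the lid of the tool tin and, feeling your way with its hook into the notch between the axle and the back of the orange sprung clip, pry the clip out of its groove so that the trolley wheel can come off, without forcing anything. Leave the clip lying on the wheel, wholly clear of the axle, and then lay the pick back flat on the lid of the tin as it was. Do not touch the clip with the hand, and leave the other things where they are.

Things in the scene. Friction and masses are not known exactly. Their poses are not given: they have to be found in the camera images.
- wheel_unit: Laundry-trolley wheel, fixed, lying with its axle upright: steel flange plate below, black tyre of 150 mm diameter (top z = 47), grey disc 105 mm across (top z = 52), steel tube axle. Origin on the axle's axis, on the underside; z up along the axle. Pressing the pick on washer, wheel or axle with more than 15 N damages it.
- groove (a point): Bottom of the axle's groove, on its axis, z up: level with the top of the black nylon washer (54 mm diameter) on which the clip sits; 54 mm over wheel_unit's origin. Groove 19 mm diameter, 5 mm high; over it the axle's end, 25 mm diameter, its sides upright from 5 to 11 mm over this point, its top at 12 mm.
- clip: Orange sprung clip in the groove, 44 mm across, 4 mm thick. Origin at the ring's centre on its underside, on the axle's axis while seated; z up. Mouth at +x, back at -x (inner face x = -17, outer -22), roughly towards the robot. Slippery nylon. Drawn to its -x it resists with 8 to 15 N over 6 mm, then lets go and follows the hook. Off the axle when 20 mm from the axis. Over 25 N spoils it.
- notch (a point): Middle of the clip's pry notch, at its bottom (clip x = -14.75), axes as the clip's. The notch is open from above, between the side of the axle's end (12.5 mm from the axis) and the inner face of the clip's back (17 mm), 14 mm wide in y; its floor is the washer.
- pick: Hooked pick, 70 to 110 g, lying on the tin. Red handle 90 long (x), 20 wide (y), 26 mm high (z), origin under its middle; balance near x = +14. A wire in its front collet runs along +x at z = 13, then is bent down. The handle gives in the jaws: pulling 10 to 15 N tips the hook up out of the notch unless it is kept pressed on the washer with about 5 N (1 mm of hand travel is about 1 N).
- hook_nominal (a point): Nominal lower end of the pick's hook (pick x = 105, z = -19), axes as the handle's; the hook is upright, of wire radius 1.6 mm, its end round. The wire is clamped in the collet by hand, so the true hook stands up to 10 mm farther out or in along x each time (not sideways, not in z), and stays there: feel for it or look.
- tool_tin: Closed tool tin with a flat blue lid, fixed, 132 x 66 mm and 42 mm high; origin under its centre, x along its length. The pick's handle lies along it on the lid, the hook hanging down beyond its +x end.
- peg_basket: Blue basket of clothes pegs, 150 x 110 x 70 mm, bystander; origin under its centre. It and the tin stand on either side of the wheel and may change sides.
- detergent: Closed green detergent bottle, 68 mm in diameter, 210 mm high, bystander; origin under its centre.
- scrub_brush: Yellow scrub brush, 150 x 48 x 69 mm, bystander; origin under its centre.
- screwdriver: Screwdriver with a black handle, 190 mm long, lying flat near the robot, bystander; origin under its middle.
- soap_cup: Pale cup, 76 mm in diameter, 85 mm high, bystander; origin under its centre.
- soap_dish: Soap dish with a green bar of soap, 120 x 80 x 42 mm, bystander; origin under its centre.

How it is judged (in metres and radians):
On the way, in this order (a step that is already met when the one before it is completed fails the run):
1. the pick is held off the tin (z of pick in the frame of tool_tin above 0.055 m and contact force between the fingers and pick above 2 N), for 0.2 s.
2. the held hook bears on the clip while the clip still sits in its groove (contact force between pick and clip above 2 N and horizontal distance between clip and wheel_unit below 0.006 m and contact force between the fingers and pick above 2 N), for 0.05 s.
3. the clip is off the axle (horizontal distance between clip and wheel_unit above 0.02 m), for 0.1 s.
At the end, for the whole second after the job is handed in: The clip lies at rest on the wheel, flat to 0.3 rad, its centre 20 to 65 mm from the axle's axis; the pick lies at rest and level on the lid of the tin, its middle within 45 mm of the lid's centre and along the tin to 0.35 rad; both released (horizontal distance between clip and wheel_unit between 0.02 and 0.065 m and z of clip in the frame of wheel_unit between 0.043 and 0.06 m and angle between clip's own z axis and vertical below 0.3 rad and linear speed of each of clip, pick below 0.02 m/s and z of pick in the frame of tool_tin between 0.038 and 0.047 m and horizontal distance between pick and tool_tin below 0.045 m and angle between pick's own z axis and vertical below 0.12 rad and angle between the x axis of pick and the x axis of tool_tin, either way round below 0.35 rad); the robot touches nothing.
It fails at once if the pick is pressed on the washer, wheel or axle with more than 15 N (contact force between pick and wheel_unit above 15 N).
It fails at once if the pick is forced against the clip with more than 25 N (contact force between pick and clip above 25 N).
It fails at once if the hand touches the clip (contact force between any of the fingers, the arm and clip above 0.3 N).
It fails at once if a bystander is moved (distance of any of peg_basket, detergent, scrub_brush, screwdriver, soap_cup, soap_dish from where it was at the start of the episode above 0.02 m).
It also fails if it takes over 58 s, if anything falls off the work surface, if the arm or the gripper's body presses on something with over 40 N, if the wrist force passes 120 N, or if a joint passes its speed limit or range.

## Robot

A 6-joint arm with a two-finger parallel gripper is mounted at the origin on the work surface. World frame = base frame: x ahead of the robot, y to its left, z up, the work surface at z = 0. Lengths are in m, angles in degrees, forces in N, time in s.
With the tool pointing down it reaches from about 0.325 to 0.925 m from the base axis. Payload 3.1 kg.
Tool frame: the origin (TCP) lies on the front face of the gripper's body, between the roots of the fingers; the fingertips stand 73 mm ahead of it and the grasp point (between the pads) lies 54 mm ahead of it; z points along the fingers, y is the line along which they close (so a half turn about z gives the same grasp; the last joint's range is limited). The gripper opens to 85 mm and grips with 20 to 120 N. Pads are 22 mm wide; open, the fingers measure 114 mm over their backs; the gripper's body (76 mm by 85 mm) begins 54 mm behind the grasp point. The pads swing forward as they close: fully open they stand 13 mm farther back than shut.
Start: joints at [-72.147, 12.427, 92.441, -0, 75.132, -6.429], TCP at [0.257, -0.57, 0.304] pointing down, gripper open.
Joint ranges: [-157.48, 157.48], [-44.54, 120.13], [17.64, 146.25], [-64.5, 244.5], [7.68, 150.69], [-147.95, 147.95]. Speed limits (degrees/s): [159.86, 159.86, 180, 180, 180, 180].

## Interface

Orientations are given as a 3x3 rotation matrix whose columns are the frame's x, y, z axes.
In Python, from workcell import manip gives the robot as it stands.
- The arm moves only by the tool step_arm, never from a script. Its argument "steps" is a list that holds one entry, the list of rows, each a list of 4 numbers: the shift along the tool's x, y, z in units of 0.2 m (1.0 is 0.2 m), then the turn about the tool's z in units of 60 degrees (1.0 is 60 degrees). In form: [[[x, y, z, turn], ...]]. A call has exactly 10 rows; each row shifts and turns the commanded pose from where the row before left it, along the tool's axes as they then stand; what a row does not reach is not made up. A row lasts 1/12 s, in which the tool goes at most 41.7 mm and 7.16 degrees, less where a joint would pass 70% of its speed; a pose out of reach is approached as far as the arm can. A call with a number of a shift or a turn outside -1 to 1 is refused whole. A call with a gripper value outside its range is refused whole. "grip" is the closure, from 0 (fully open) to 1 (shut), set as the call begins (left out, the last holds). The fingers move at their own pace and stop on an object; "grip_force" is the grip in N (left out, the last holds). Time passes only in rows, so rows that do not move let the fingers close, or fill a call up. It gives the time, the measured TCP pose, the force, the opening and the grip force at its end, in the units of the state.
- manip.observe(): the state, without advancing time (a new reading comes with each control period).
- manip.get_image(name): name is "scene" or "top" or "wrist"; returns a dict with "frame" (420x560x3 uint8, blue, green, red), "K" (3x3 intrinsics, pixels), "dist_coeffs" ([k1, k2, p1, p2, k3] as OpenCV has them; the pictures are not rectified), "extrinsics" (4x4, takes a point from camera to world coordinates). Camera axes: x right, y down, z forward; pixel columns grow to the right and rows downward; lengths in m; the calibration is good to about 2 mm. A picture is of the moment at which its call begins. There is no depth.
- manip.job_done(): hands the job in; it is judged then, once.
The state is a dict: "t": time; "joint_pos": joint angles; "qvel": joint speeds; "effort": joint torques, N m; "eef_pos": TCP position; "tool_rot": TCP orientation; "wrist_force": force on the tool from outside, world axes, zero at the start; "ft_torque": the same for the moment, N m; "gripper_width": finger opening in m; "grasp_force": force on a finger pad.
Only numpy, scipy, OpenCV 4.12 (cv2) and the standard library are available. Lean on these libraries where they do the work, as an engineer would, in place of code of your own. Each camera call takes 0.05 s, during which the arm holds its last target. There are 200 camera calls.

## Working session

There is one attempt and no reset: what is moved stays moved. The work goes in short steps, Python scripts to look and compute and a tool call to move; the robot and the scene stay as the last step left them, time stands still between calls to the robot, and variables do not carry over. Pictures are saved under pics/ and viewed, at most 10 in all, crops included, and the job is handed in when it is done.

Besides the shell and the picture viewer there is one more tool, called as a command line: name --argument value ..., lists and objects as JSON in quotes. step_arm: Moves the arm, as the interface text tells. Shifts and turns lie within -1 to 1; 1 stands for 0.2 m of shift or 60 degrees of turn. Its arguments: {"type":"object","properties":{"steps":{"type":"array","items":{"type":"array","items":{"type":"array","items":{"type":"number"}}}},"grip":{"type":"number"},"grip_force":{"type":"number"}},"required":["steps"]}

```bash
mkdir -p pics; ls; python3 - <<'E'
from workcell import manip
import cv2,numpy as np
s=manip.observe();print({k:np.round(v,3).tolist() for k,v in s.items()})
for n in("scene","top"):
    d=manip.get_image(n);cv2.imwrite(f"pics/{n}0.png",d["frame"]);print(n,np.round(d["K"],1).tolist(),d["dist_coeffs"],np.round(d["extrinsics"],4).tolist())
E
```

```text
pics
{'t': 0.0, 'joint_pos': [-72.147, 12.478, 92.53, 0.0, 75.132, -6.429], 'qvel': [-0.035, 0.081, -0.058, -0.044, -0.002, 0.01], 'effort': [0.0, -39.684, -30.385, -0.0, 0.01, -0.0], 'eef_pos': [0.257, -0.569, 0.303], 'tool_rot': [[0.912, 0.411, -0.001], [0.411, -0.912, 0.002], [0.0, -0.002, -1.0]], 'wrist_force': [1.647, -0.43, -0.498], 'ft_torque': [0.059, -0.037, -0.023], 'grasp_force': 0.0, 'gripper_width': 0.085}
scene [[507.1, 0.0, 280.8], [0.0, 507.1, 206.2], [0.0, 0.0, 1.0]] [-0.14603727  0.          0.          0.          0.        ] [[-0.2968, 0.7939, -0.5307, 1.1172], [0.9549, 0.2408, -0.1739, 0.1981], [-0.0103, -0.5583, -0.8295, 0.8745], [0.0, 0.0, 0.0, 1.0]]
top [[402.2, 0.0, 280.9], [0.0, 402.2, 219.9], [0.0, 0.0, 1.0]] [-0.03067125  0.          0.          0.          0.        ] [[0.0183, -0.9993, 0.0319, 0.5518], [-0.9998, -0.0182, 0.0025, 0.0202], [-0.0019, -0.0319, -0.9995, 1.0316], [0.0, 0.0, 0.0, 1.0]]
```

View pics/scene0.png

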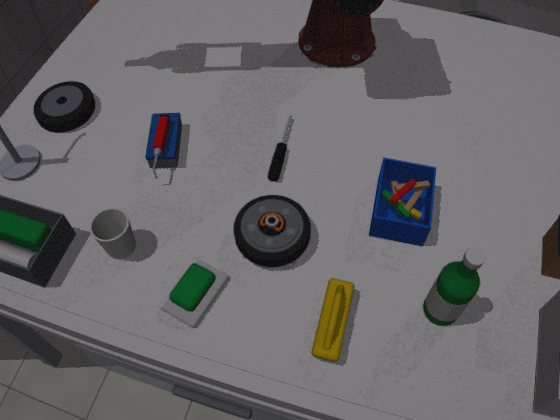

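View pics/top0.png

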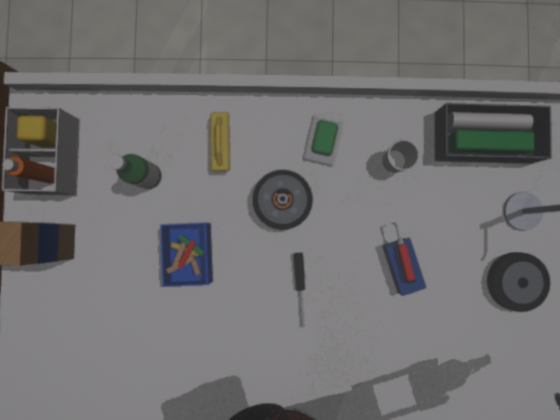

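Scene: wheel at top-view (282,200), tin at (404,266) with the red handle at (405,263), its hook end pointing away from the robot, near (393,235). The basket is on the left.

```bash
cat > h.py <<'E'
from workcell import manip
import cv2,numpy as np
def ray(d,uv,z):
    uv=np.asarray(uv,float).reshape(-1,1,2)
    n=cv2.undistortPoints(uv,d["K"],np.array(d["dist_coeffs"]))[:,0]
    E=np.array(d["extrinsics"]);v=np.c_[n,np.ones(len(n))]@E[:3,:3].T;c=E[:3,3]
    return c+v*((z-c[2])/v[:,2])[:,None]
def proj(d,P):
    E=np.linalg.inv(np.array(d["extrinsics"]));r=cv2.Rodrigues(E[:3,:3])[0]
    return cv2.projectPoints(np.asarray(P,float).reshape(-1,1,3),r,E[:3,3],d["K"],np.array(d["dist_coeffs"]))[0][:,0]
def mask(d,hue,box,s=100,v=40):
    h=cv2.cvtColor(d["frame"],cv2.COLOR_BGR2HSV);m=np.zeros(h.shape[:2],bool)
    for a,b in hue:m|=(h[...,0]>=a)&(h[...,0]<=b)&(h[...,1]>s)&(h[...,2]>v)
    x0,y0,x1,y1=box;k=np.zeros_like(m);k[y0:y1,x0:x1]=1
    return np.argwhere(m&k)[:,::-1].astype(float)
E
python3 - <<'E'
from h import *
RED=[(0,8),(172,180)];BLUE=[(105,130)];OR=[(5,18)]
for n,bt,bw in(("top",(375,225,435,300),(265,182,300,216)),("scene",(140,100,190,180),(250,200,295,242))):
    d=manip.get_image(n)
    for nm,hue,b,z in(("red",RED,bt,.06),("blue+red",BLUE+RED,bt,.042),("orange",OR,bw,.058)):
        p=mask(d,hue,b)
        w=ray(d,p,z);r=cv2.minAreaRect((w[:,:2]*1000).astype(np.float32))
        print(n,nm,len(p),"mean",w.mean(0).round(4),"rect",np.round(r[0],1),np.round(r[1],1),round(r[2],1))
    # tyre ellipse: dark pixels near wheel
    f=d["frame"];g=f.max(2)
    cx,cy=(282,200) if n=="top" else (272,230)
    c=f[cy-48:cy+48,cx-48:cx+48]
    m=((c.max(2)<48)).astype(np.uint8)
    cs=max(cv2.findContours(m,0,2)[0],key=cv2.contourArea)[:,0]+[cx-48,cy-48]
    w=ray(d,cs,.04 if n=="top" else .04)
    c0,r0=cv2.minEnclosingCircle((w[:,:2]*1000).astype(np.float32));print(n,"tyre",np.round(c0,1),round(r0,1))
    big=cv2.resize(f[bt[1]-20:bt[3],bt[0]-10:bt[2]+10],None,fx=4,fy=4,interpolation=2)
    b2=cv2.resize(f[cy-45:cy+45,cx-45:cx+45],None,fx=4,fy=4,interpolation=2)
    H=380;big=cv2.copyMakeBorder(big,0,max(0,H-big.shape[0]),0,0,0)[:H];b2=cv2.copyMakeBorder(b2,0,H-b2.shape[0],0,0,0)
    cv2.imwrite(f"pics/crop_{n}.png",np.hstack([big,b2]))
E
```

```text
top red 287 mean [ 0.4861 -0.2822  0.06  ] rect [ 485.9 -282.2] [88.2 18.9] 14.7
top blue+red 881 mean [ 0.4706 -0.2881  0.042 ] rect [ 475.1 -284.8] [126.3  59.5] 19.2
top orange 96 mean [0.6278 0.0214 0.058 ] rect [629.4  21.1] [44.3 35.2] 86.6
top tyre [642.3  87.7] 6.4
scene red 346 mean [ 0.4865 -0.2795  0.06  ] rect [ 489.4 -278.7] [105.   24.4] 15.3
scene blue+red 1217 mean [ 0.4792 -0.2824  0.042 ] rect [ 479.1 -283. ] [138.2  66.6] 19.2
scene orange 168 mean [0.6306 0.0219 0.058 ] rect [630.2  21.4] [46.5 38.2] 85.7
scene tyre [639.   22.9] 80.8
```

View pics/crop_top.png

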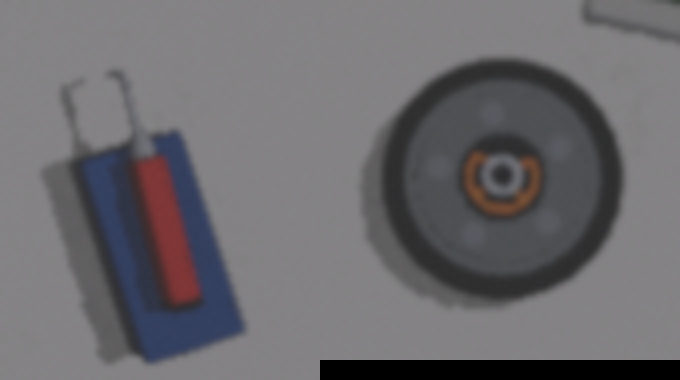

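The crop shows the handle yawed about +15° with the hook tip near the upper left of the tin. The clip's mouth faces roughly +x. Moving over the pick.

step_arm --steps '[[[0.17, -0.083, 0, 0], [0.17, -0.083, 0, 0], [0.17, -0.083, 0, 0], [0.17, -0.083, 0, 0], [0.17, -0.083, 0, 0], [0.17, -0.083, 0, 0], [0.17, -0.083, 0, 0], [0.17, -0.083, 0, 0], [0.17, -0.083, 0, 0.075], [0.17, -0.083, 0, 0.075]]]' --grip 0

```text
t: 1.03
eef_pos: [0.5015, -0.2786, 0.3037]
tool_rot: [[0.966, 0.26, -0.0], [0.26, -0.966, 0.0], [-0.0, -0.0, -1.0]]
wrist_force: [0.9, -0.8, 0.8]
gripper_width: 0.0851
grasp_force: 0.0
```

```bash
python3 - <<'E'
from h import *
d=manip.get_image("wrist");cv2.imwrite("pics/w1.png",d["frame"])
s=manip.observe();print(s["t"],s["eef_pos"].round(4) if hasattr(s["eef_pos"],'round') else s["eef_pos"],np.round(s["tool_rot"],3).tolist())
print(np.round(d["K"],1).tolist(),d["dist_coeffs"],np.round(d["extrinsics"],3).tolist())
E
```

```text
1.0833 [ 0.5057 -0.2738  0.3039] [[0.965, 0.261, 0.005], [0.261, -0.965, 0.005], [0.006, -0.004, -1.0]]
[[367.5, 0.0, 280.1], [0.0, 367.5, 207.5], [0.0, 0.0, 1.0]] [-0.03120158  0.          0.          0.          0.        ] [[0.26, -0.915, -0.309, 0.582], [-0.966, -0.247, -0.082, -0.257], [-0.001, 0.32, -0.947, 0.372], [0.0, 0.0, 0.0, 1.0]]
```

View pics/w1.png

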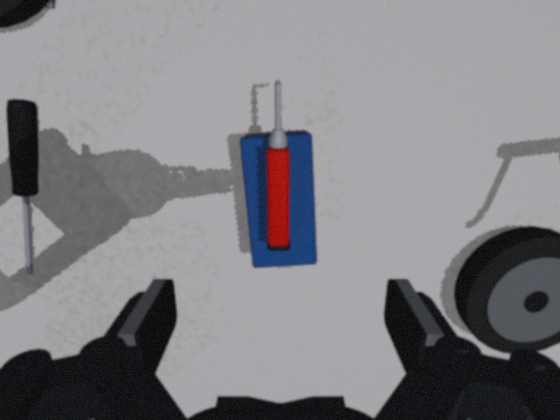

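The wrist view shows the handle from (278,147) to (278,248) and the wire's bend at (278,83). The lid corners are about (241,133), (311,132), (316,262), (253,266).

```bash
python3 - <<'E'
from h import *
d=manip.get_image("wrist");s=manip.observe();print(np.round(s["eef_pos"],4),np.round(s["tool_rot"],3).tolist())
p=mask(d,[(0,8),(172,180)],(180,60,400,280),s=150,v=60)
w=ray(d,p,.062);r=cv2.minAreaRect((w[:,:2]*1000).astype(np.float32));print("red",w.mean(0),r)
p=mask(d,[(105,130),(0,8),(172,180)],(180,60,400,280),s=100,v=60)
w=ray(d,p,.042);r=cv2.minAreaRect((w[:,:2]*1000).astype(np.float32));print("lid",r)
print("px check lid corners",ray(d,[(241,133),(311,132),(316,262),(253,266)],.042)[:,:2].round(4).tolist())
print("front,rear",ray(d,[(278,147)],.060),ray(d,[(278,248)],.060))
# wire bright profile
g=cv2.cvtColor(d["frame"],cv2.COLOR_BGR2GRAY);print(g[72:100:1,272:285].tolist())
print("bend",ray(d,[(278,81.5)],.0566))
E
```

```text
[ 0.5037 -0.2764  0.3038] [[0.963, 0.268, 0.002], [0.268, -0.963, 0.002], [0.002, -0.001, -1.0]]
red [ 0.48935032 -0.27906214  0.062     ] ((487.3549499511719, -279.5790710449219), (90.71504974365234, 19.034334182739258), 15.186662673950195)
lid ((477.8267822265625, -284.0480651855469), (130.19915771484375, 63.27256774902344), 18.961299896240234)
px check lid corners [[0.5379, -0.2275], [0.555, -0.2874], [0.4337, -0.3289], [0.4129, -0.2693]]
front,rear [[ 0.53719847 -0.26199871  0.06      ]] [[ 0.44651476 -0.28635988  0.06      ]]
[[167, 169, 166, 167, 167, 165, 166, 168, 167, 166, 167, 167, 168], [167, 166, 167, 167, 167, 168, 165, 167, 167, 166, 168, 166, 166], [164, 166, 169, 169, 170, 167, 167, 167, 168, 167, 168, 166, 167], [169, 167, 170, 167, 168, 167, 167, 167, 169, 166, 167, 167, 168], [166, 169, 170, 166, 168, 165, 168, 168, 167, 169, 169, 168, 165], [169, 167, 169, 167, 168, 166, 170, 168, 166, 168, 167, 168, 168], [170, 166, 168, 168, 165, 167, 166, 167, 164, 168, 169, 167, 168], [168, 166, 169, 167, 169, 167, 169, 166, 167, 168, 168, 166, 167], [167, 165, 167, 168, 170, 
[... 658 characters left out ...]
, 165, 165, 169, 165, 156, 135, 119, 115, 119, 125], [140, 149, 161, 169, 168, 167, 164, 152, 128, 108, 106, 114, 119], [137, 148, 162, 167, 168, 169, 164, 149, 127, 109, 112, 117, 118], [145, 154, 164, 168, 166, 168, 162, 151, 129, 116, 121, 125, 127], [156, 162, 167, 169, 168, 166, 162, 152, 130, 122, 126, 133, 133], [164, 168, 170, 168, 165, 166, 164, 150, 133, 120, 131, 136, 134], [167, 165, 168, 169, 165, 165, 162, 149, 134, 126, 133, 138, 136], [169, 167, 168, 168, 169, 166, 163, 153, 133, 123, 131, 140, 137], [167, 165, 169, 166, 167, 169, 163, 150, 133, 121, 129, 139, 139], [171, 165, 169, 167, 167, 169, 163, 151, 133, 124, 131, 137, 136]]
bend [[ 0.58838555 -0.24820946  0.0566    ]]
```

step_arm --steps '[[[-0.01, 0, 0.13, 0], [0, 0, 0.13, 0], [0, 0, 0.13, 0], [0, 0, 0.13, 0], [0, 0, 0.13, 0], [0, 0, 0.12, 0], [0, 0, 0.08, 0], [0, 0, 0.05, 0], [0, 0, 0.02, 0], [0, 0, 0, 0]]]'

```text
t: 1.97
eef_pos: [0.4984, -0.2812, 0.1191]
tool_rot: [[0.965, 0.263, -0.001], [0.263, -0.965, 0.001], [-0.001, -0.001, -1.0]]
wrist_force: [0.4, -0.6, 0.6]
gripper_width: 0.0852
grasp_force: 0.0
```

step_arm --steps '[[[0, 0, 0, 0], [0, 0, 0, 0], [0, 0, 0, 0], [0, 0, 0, 0], [0, 0, 0, 0], [0, 0, 0, 0], [0, 0, 0, 0], [0, 0, 0, 0], [0, 0, 0, 0], [0, 0, 0, 0]]]' --grip 0.75 --grip_force 60

```text
t: 2.8
eef_pos: [0.4989, -0.281, 0.1198]
tool_rot: [[0.965, 0.264, -0.0], [0.264, -0.965, 0.0], [-0.0, -0.0, -1.0]]
wrist_force: [0.5, 0.3, -0.3]
gripper_width: 0.0212
grasp_force: 0.3
```

step_arm --steps '[[[0, 0, 0.015, 0], [0, 0, 0, 0], [0, 0, 0, 0], [0, 0, 0, 0], [0, 0, 0, 0], [0, 0, 0, 0], [0, 0, 0, 0], [0, 0, 0, 0], [0, 0, 0, 0], [0, 0, 0, 0]]]' --grip 1 --grip_force 80

```text
t: 3.63
eef_pos: [0.4992, -0.2812, 0.1199]
tool_rot: [[0.965, 0.264, -0.001], [0.264, -0.965, 0.001], [-0.001, -0.001, -1.0]]
wrist_force: [-5.5, 5.5, 16.7]
gripper_width: 0.0186
grasp_force: 78.8
```

step_arm --steps '[[[0, 0, -0.02, 0], [0, 0, -0.05, 0], [0, 0, -0.08, 0], [0, 0, -0.08, 0], [0, 0, -0.08, 0], [0, 0, -0.08, 0], [0, 0, -0.08, 0], [0, 0, -0.04, 0], [0, 0, 0, 0], [0, 0, 0, 0]]]'

```text
t: 4.47
eef_pos: [0.499, -0.2812, 0.219]
tool_rot: [[0.965, 0.264, 0.001], [0.264, -0.965, -0.0], [0.0, 0.001, -1.0]]
wrist_force: [0.1, -0.5, -1.6]
gripper_width: 0.0185
grasp_force: 78.2
```

```bash
python3 - <<'E'
from h import *
d=manip.get_image("wrist");s=manip.observe();print(s["t"],np.round(s["eef_pos"],4),np.round(s["tool_rot"],3).tolist(),s["grasp_force"],s["wrist_force"],s["ft_torque"])
E0=np.array(d["extrinsics"]);T=np.eye(4);T[:3,:3]=s["tool_rot"];T[:3,3]=s["eef_pos"]
print("cam in tool",np.round(np.linalg.inv(T)@E0,4).tolist())
cv2.imwrite("pics/w2.png",d["frame"])
E
```

```text
4.5167 [ 0.4985 -0.2808  0.2181] [[0.965, 0.264, -0.001], [0.264, -0.965, 0.001], [-0.001, -0.001, -1.0]] 78.24260830879211 [-0.04725227  0.07069796 -1.37049355] [-0.0836905   0.08320481 -0.01809801]
cam in tool [[0.0001, -0.9479, -0.3186, 0.0834], [1.0, -0.0002, 0.0009, 0.0], [-0.0009, -0.3186, 0.9479, -0.0693], [0.0, 0.0, 0.0, 1.0]]
```

View pics/w2.png

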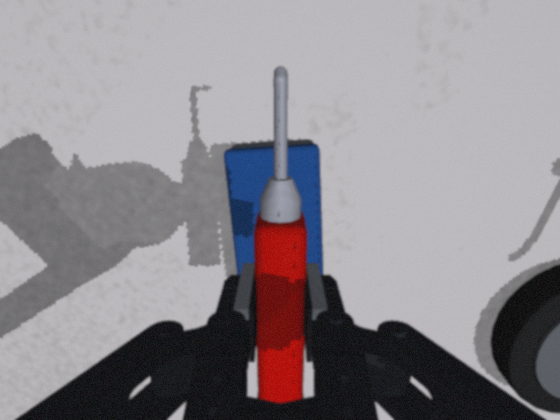

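The pick is held. Wire bend apex is at about (281,68), the collet's front near (281,180), and the handle's front edge at row 217.

```bash
cat >> h.py <<'E'
C=np.array([[0,-.9479,-.3186,.0834],[1,0,0,0],[0,-.3186,.9479,-.0693],[0,0,0,1.]])
def tray(d,uv,z): # pixel -> tool frame at depth z
    return ray({**d,"extrinsics":C},uv,z)
E
python3 - <<'E'
from h import *
d=manip.get_image("wrist");g=cv2.cvtColor(d["frame"],cv2.COLOR_BGR2GRAY)
print(g[58:100:2,270:294:2].tolist())
print(g[75:180:20,265:300].tolist()[2:4])
for z in(.0634,.067,.08,.097):print(z,tray(d,[(281,66.5),(281,70)],z).round(4).tolist())
p=mask(d,[(0,8),(172,180)],(220,180,340,400),s=150,v=60);print("red top row",p[:,1].min(),tray(d,[(281,215)],.055),tray(d,[(281,215)],.065))
s=manip.observe();print(s["t"],np.round(s["eef_pos"],4),np.array(s["wrist_force"]).round(2),np.array(s["ft_torque"]).round(3))
E
```

```text
[[187, 186, 186, 189, 189, 187, 187, 187, 185, 187, 189, 188], [185, 186, 186, 187, 185, 184, 186, 182, 185, 190, 187, 184], [186, 186, 185, 186, 185, 187, 186, 187, 189, 185, 189, 189], [185, 187, 186, 188, 185, 180, 182, 186, 186, 186, 187, 187], [185, 184, 184, 173, 155, 145, 153, 167, 185, 186, 187, 187], [183, 186, 172, 132, 119, 125, 131, 138, 171, 184, 187, 186], [187, 181, 134, 105, 116, 125, 127, 127, 141, 179, 187, 187], [186, 182, 115, 101, 120, 125, 129, 121, 129, 174, 186, 187], [189, 175, 116, 103, 118, 127, 130, 124, 122, 165, 186, 185], [184, 175, 115, 110, 131, 139, 143, 128, 121, 163, 186, 188], [188, 171, 113, 122, 144, 157, 155, 140, 126, 164, 186, 185], [184, 168, 111, 125, 147, 162, 162, 145, 131, 168, 189, 187], [186, 165, 110, 125, 145, 159, 163, 147, 129, 167, 186, 188], [185, 163, 112, 125, 142, 158, 163, 145, 128, 164, 185, 185], [184, 168, 113, 124, 141, 152, 158, 142, 130, 163, 188, 185], [183, 176, 119, 123, 137, 153, 155, 140, 131, 167, 184, 185], [185, 178, 122, 122, 135, 150, 157, 141, 126, 164, 186, 185], [187, 174, 119, 121, 134, 153, 156, 139, 129,
[... 250 characters left out ...]
116, 103, 116, 124, 135, 143, 150, 155, 156, 149, 141, 134, 133, 153, 174, 186, 188, 187, 186, 186, 186, 188, 186, 187, 189, 186], [188, 187, 187, 189, 187, 187, 185, 179, 154, 117, 109, 117, 124, 135, 141, 149, 153, 154, 149, 137, 131, 133, 154, 175, 184, 186, 187, 186, 186, 186, 186, 184, 186, 187, 185]]
0.0634 [[0.0892, 0.0003, 0.0634], [0.0881, 0.0003, 0.0634]]
0.067 [[0.0894, 0.0003, 0.067], [0.0882, 0.0003, 0.067]]
0.08 [[0.0899, 0.0004, 0.08], [0.0887, 0.0004, 0.08]]
0.097 [[0.0907, 0.0004, 0.097], [0.0893, 0.0004, 0.097]]
red top row 217.0 [[0.03877635 0.00033549 0.055     ]] [[0.03518636 0.00036248 0.065     ]]
4.5667 [ 0.4982 -0.2806  0.2175] [-0.41 -0.2  -2.61] [0.044 0.034 0.016]
```

step_arm --steps '[[[0.025, -0.08, 0, 0], [0.05, -0.17, 0, 0], [0.053, -0.18, 0, 0], [0.053, -0.18, 0, 0], [0.053, -0.18, 0, 0], [0.053, -0.18, 0, 0], [0.053, -0.18, 0, 0], [0.053, -0.18, 0, 0], [0.03, -0.12, 0, 0.11], [0, 0, 0, 0.11]]]'

```text
t: 5.4
eef_pos: [0.5023, 0.026, 0.2174]
tool_rot: [[0.999, 0.036, -0.003], [0.036, -0.999, 0.003], [-0.003, -0.003, -1.0]]
wrist_force: [0.3, -0.6, -1.9]
gripper_width: 0.0183
grasp_force: 78.4
```

step_arm --steps '[[[0, 0, 0, 0.03], [0, 0, 0, 0], [0, 0, 0, 0], [0, 0, 0, 0], [0, 0, 0, 0], [0, 0, 0, 0], [0, 0, 0, 0], [0, 0, 0, 0], [0, 0, 0, 0], [0, 0, 0, 0]]]'

```text
t: 6.23
eef_pos: [0.5042, 0.0208, 0.2189]
tool_rot: [[1.0, 0.005, 0.0], [0.005, -1.0, 0.0], [0.0, -0.0, -1.0]]
wrist_force: [1.1, -0.1, -1.3]
gripper_width: 0.0182
grasp_force: 78.4
```

```bash
python3 - <<'E'
from h import *
d=manip.get_image("wrist");s=manip.observe();print(s["t"],np.round(s["eef_pos"],4),np.round(s["tool_rot"],3).tolist(),s["grasp_force"],np.round(s["wrist_force"],2))
cv2.imwrite("pics/w3.png",d["frame"])
# axle circle from orange fit
p=mask(d,[(5,20)],(100,0,460,300),s=120,v=60);w=ray(d,p,.058)[:,:2]
print(len(p),p.min(0),p.max(0),w.mean(0),w.min(0),w.max(0))
E
```

```text
6.2833 [0.5042 0.0209 0.2189] [[1.0, 0.005, 0.0], [0.005, -1.0, -0.0], [0.0, 0.0, -1.0]] 78.38150382041931 [ 0.58  0.29 -1.04]
1345 [240.   0.] [320. 297.] [0.62134088 0.02206961] [ 4.42026146e-01 -1.86046538e-04] [0.63208954 0.04446504]
```

View pics/w3.png

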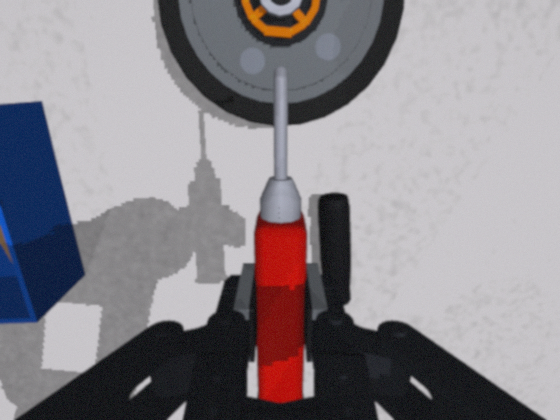

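The ring's lower half shows around (281,5), with the notch at about (281,22) and the hook in line with it. Moving 15 mm forward to see the whole clip.

step_arm --steps '[[[0.02, 0, 0, 0], [0.03, 0, 0, 0], [0.025, 0, 0, 0], [0, 0, 0, 0], [0, 0, 0, 0], [0, 0, 0, 0], [0, 0, 0, 0], [0, 0, 0, 0], [0, 0, 0, 0], [0, 0, 0, 0]]]'

```text
t: 7.12
eef_pos: [0.519, 0.021, 0.2189]
tool_rot: [[1.0, 0.005, -0.0], [0.005, -1.0, 0.0], [-0.0, -0.0, -1.0]]
wrist_force: [0.2, 0.3, -1.6]
gripper_width: 0.0182
grasp_force: 78.4
```

```bash
python3 - <<'E'
from h import *
d=manip.get_image("wrist");s=manip.observe();print(s["t"],np.round(s["eef_pos"],4))
f=d["frame"]
cv2.imwrite("pics/w4.png",cv2.resize(f[0:110,200:360],None,fx=5,fy=5,interpolation=2))
p=mask(d,[(5,20)],(200,0,360,110),s=120,v=60);w=ray(d,p,.058)[:,:2]
print(len(p),w.mean(0),w.min(0),w.max(0))
from scipy.optimize import least_squares
def circ(q):
    r=least_squares(lambda a:np.hypot(q[:,0]-a[0],q[:,1]-a[1])-a[2],[*q.mean(0),.02],loss="soft_l1",f_scale=.0005);return r.x.round(4)
# outer edge: farthest points per angle from approx centre
c=np.array([.632,.0215])
for _ in range(3):
    a=np.degrees(np.arctan2(*(w-c).T[::-1]));r=np.hypot(*(w-c).T)
    q=np.array([w[(a//6==k)][np.argmax(r[a//6==k])] for k in np.unique(a//6) if (r[a//6==k]>.018).any()]);x=circ(q);c=x[:2]
print("outer fit",x); print("angles",[int(k*6) for k in np.unique(a//6)])
for n in("scene","top"):
    e=manip.get_image(n);print(n,"axle proj",proj(e,[[*c,.066]]))
E
```

```text
7.1667 [0.519  0.021  0.2189]
1985 [0.62878031 0.02192229] [ 0.61257442 -0.00089125] [0.64688513 0.04452038]
outer fit [0.635  0.0219 0.0226]
angles [-180, -174, -168, -162, -156, -150, -144, -138, -132, -126, -120, -114, -108, -102, -96, -90, -84, -78, -72, -66, -60, -54, 36, 42, 48, 54, 60, 66, 72, 78, 84, 90, 96, 102, 108, 114, 120, 126, 132, 138, 144, 150, 156, 162, 168, 174]
scene axle proj [[271.86737218 220.07514057]]
top axle proj [[281.56616502 198.12310926]]
```

View pics/w4.png

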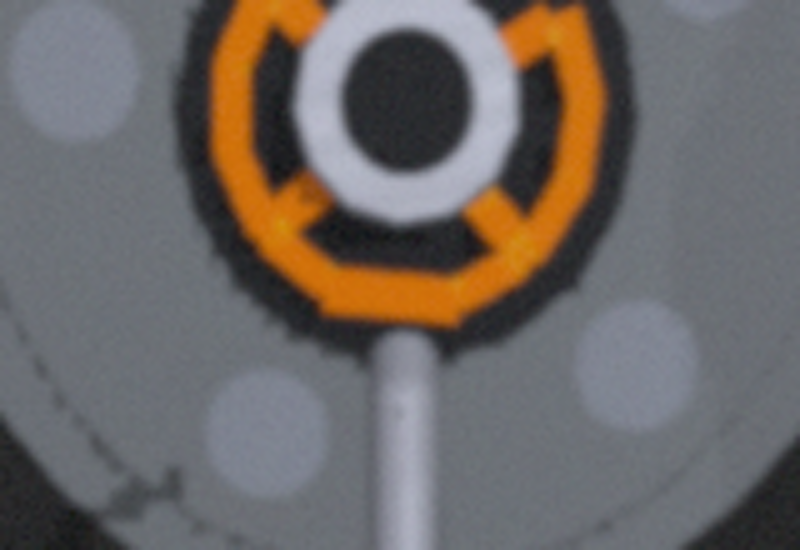

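The clip's back sits at crop (393,300) and the axle centre at (408,100). So the clip's yaw is about -4.5° and its centre about (0.635,0.022). The hook is in line; the first touch will be on the washer just outside the clip's back.

step_arm --steps '[[[0, 0, 0, 0.04], [0, 0, 0, 0.04], [0.01, -0.03, 0, 0], [0, -0.022, 0.03, 0], [0, 0, 0.07, 0], [0, 0, 0.08, 0], [0, 0, 0.07, 0], [0, 0, 0.04, 0], [0, 0, 0.02, 0], [0, 0, 0, 0]]]'

```text
t: 8.1
eef_pos: [0.5213, 0.0315, 0.1557]
tool_rot: [[0.997, -0.078, -0.002], [-0.078, -0.997, 0.0], [-0.002, -0.0, -1.0]]
wrist_force: [-0.2, -0.3, -0.2]
gripper_width: 0.0183
grasp_force: 78.4
```

step_arm --steps '[[[0, 0, 0, 0], [0, 0, 0, 0], [0, 0, 0, 0], [0, 0, 0, 0], [0, 0, 0, 0], [0, 0, 0, 0], [0, 0, 0, 0], [0, 0, 0, 0], [0, 0, 0, 0], [0, 0, 0, 0]]]'

```text
t: 8.93
eef_pos: [0.5219, 0.0312, 0.1568]
tool_rot: [[0.997, -0.079, -0.0], [-0.079, -0.997, 0.0], [-0.0, 0.0, -1.0]]
wrist_force: [0.5, -0.0, -1.1]
gripper_width: 0.0181
grasp_force: 78.4
```

```bash
cat >> h.py <<'E'
def st(n=4):
    R=[]
    for _ in range(n):
        manip.get_image("top");s=manip.observe();R.append(np.r_[s["eef_pos"],s["wrist_force"],s["ft_torque"]])
    m=np.mean(R,0);T=np.array(s["tool_rot"]);p=m[:3]
    hk=p+T@[.088,.0004,.097];yaw=np.degrees(np.arctan2(T[1,0],T[0,0]))
    a=np.radians(-4.5);r=hk[:2]-[.635,.0219]
    print("t",round(s["t"],2),"tcp",p.round(4),"yaw",yaw.round(2),"hook z",hk[2].round(4),"hook in clip mm",(1000*np.array([r[0]*np.cos(a)+r[1]*np.sin(a),-r[0]*np.sin(a)+r[1]*np.cos(a)])).round(2),"Ftool",(T.T@m[3:6]).round(2),"Mtool",(T.T@m[6:]).round(3),"grip",round(s["grasp_force"],1))
E
python3 - <<'E'
from h import *
st()
d=manip.get_image("wrist");cv2.imwrite("pics/w5.png",cv2.resize(d["frame"][0:110,200:360],None,fx=5,fy=5,interpolation=2))
E
```

```text
t 9.13 tcp [0.5219 0.0312 0.1569] yaw -4.52 hook z 0.0599 hook in clip mm [-2.545e+01  1.000e-02] Ftool [ 0.15 -0.62  0.67] Mtool [ 0.024 -0.019  0.023] grip 78.4
```

View pics/w5.png

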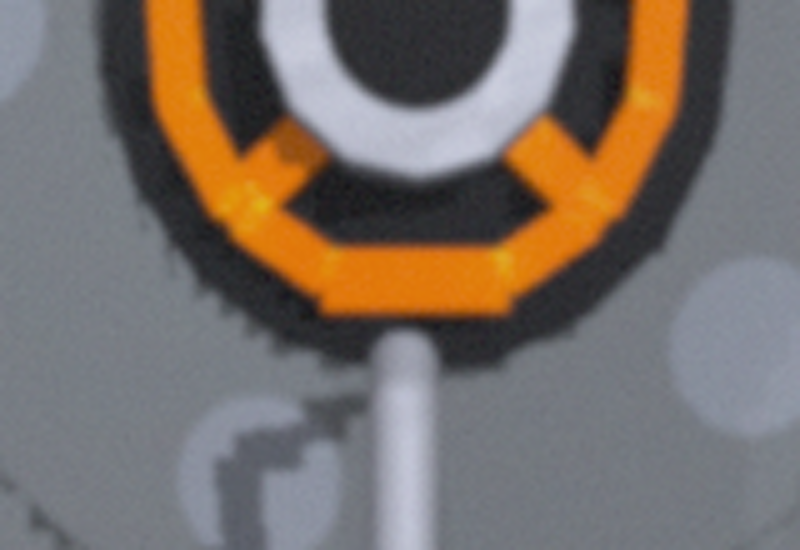

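The hook is at crop (405,335), just outside the clip's back edge at row 315, with yaw aligned. Creeping down to the washer.

step_arm --steps '[[[0, 0, 0.005, 0], [0, 0, 0.005, 0], [0, 0, 0.005, 0], [0, 0, 0.005, 0], [0, 0, 0.005, 0], [0, 0, 0, 0], [0, 0, 0, 0], [0, 0, 0, 0], [0, 0, 0, 0], [0, 0, 0, 0]]]'

```text
t: 10.02
eef_pos: [0.522, 0.0313, 0.152]
tool_rot: [[0.997, -0.079, 0.0], [-0.079, -0.997, 0.0], [0.0, -0.0, -1.0]]
wrist_force: [0.0, 0.5, -0.5]
gripper_width: 0.0183
grasp_force: 78.4
```

```bash
python3 -c "from h import *;st()"
```

```text
t 10.22 tcp [0.522  0.0312 0.152 ] yaw -4.52 hook z 0.055 hook in clip mm [-2.537e+01  1.000e-02] Ftool [0.07 0.13 0.72] Mtool [ 0.005 -0.018  0.   ] grip 78.4
```

step_arm --steps '[[[0, 0, 0.005, 0], [0, 0, 0.005, 0], [0, 0, 0.005, 0], [0, 0, 0, 0], [0, 0, 0, 0], [0, 0, 0, 0], [0, 0, 0, 0], [0, 0, 0, 0], [0, 0, 0, 0], [0, 0, 0, 0]]]'

```text
t: 11.05
eef_pos: [0.5221, 0.0312, 0.1491]
tool_rot: [[0.997, -0.079, 0.0], [-0.079, -0.997, -0.0], [0.0, -0.0, -1.0]]
wrist_force: [-1.5, -0.3, 3.5]
gripper_width: 0.0184
grasp_force: 78.9
```

```bash
python3 -c "from h import *;st()"
```

```text
t 11.25 tcp [0.5221 0.0312 0.149 ] yaw -4.52 hook z 0.052 hook in clip mm [-2.531e+01  2.000e-02] Ftool [-1.59  0.21 -2.93] Mtool [ 0.006  0.024 -0.017] grip 78.9
```

step_arm --steps '[[[0, 0, -0.01, 0], [0, 0, -0.01, 0], [0, 0, 0, 0], [0, 0, 0, 0], [0.003, 0, 0, 0], [0.002, 0, 0, 0], [0, 0, 0, 0], [0, 0, 0, 0], [0, 0, 0, 0], [0, 0, 0, 0]]]'

```text
t: 12.08
eef_pos: [0.5229, 0.0311, 0.1529]
tool_rot: [[0.997, -0.079, -0.0], [-0.079, -0.997, -0.0], [-0.0, 0.0, -1.0]]
wrist_force: [-0.5, 0.7, -1.6]
gripper_width: 0.0182
grasp_force: 78.5
```

```bash
python3 -c "from h import *;st()"
```

```text
t 12.28 tcp [0.5229 0.0312 0.1529] yaw -4.52 hook z 0.0559 hook in clip mm [-2.445e+01  1.000e-02] Ftool [-0.28  0.2   0.84] Mtool [-0.012 -0.001  0.02 ] grip 78.5
```

step_arm --steps '[[[0.002, 0, 0, 0], [0.001, 0, 0, 0], [0, 0, 0, 0], [0, 0, 0, 0], [0, 0, 0, 0], [0, 0, 0, 0], [0, 0, 0, 0], [0, 0, 0, 0], [0, 0, 0, 0], [0, 0, 0, 0]]]'

```text
t: 13.12
eef_pos: [0.5236, 0.0311, 0.1529]
tool_rot: [[0.997, -0.079, -0.0], [-0.079, -0.997, 0.0], [-0.0, -0.0, -1.0]]
wrist_force: [-0.9, -0.4, -0.2]
gripper_width: 0.0186
grasp_force: 78.5
```

```bash
python3 -c "from h import *;st()"
```

```text
t 13.32 tcp [0.5236 0.0311 0.1529] yaw -4.52 hook z 0.0559 hook in clip mm [-2.383e+01  1.000e-02] Ftool [-0.43  0.27  0.92] Mtool [0.031 0.005 0.001] grip 78.5
```

step_arm --steps '[[[0.002, 0, 0, 0], [0, 0, 0, 0], [0, 0, 0, 0], [0, 0, 0, 0], [0, 0, 0, 0], [0, 0, 0, 0], [0, 0, 0, 0], [0, 0, 0, 0], [0, 0, 0, 0], [0, 0, 0, 0]]]'

```text
t: 14.15
eef_pos: [0.524, 0.0311, 0.1529]
tool_rot: [[0.997, -0.079, -0.0], [-0.079, -0.997, 0.0], [-0.0, 0.0, -1.0]]
wrist_force: [0.9, -0.2, -1.3]
gripper_width: 0.0181
grasp_force: 78.5
```

```bash
python3 -c "from h import *;st()"
```

```text
t 14.35 tcp [0.524  0.0311 0.1529] yaw -4.52 hook z 0.0559 hook in clip mm [-2.342e+01  1.000e-02] Ftool [-0.06 -0.2   1.02] Mtool [0.011 0.015 0.007] grip 78.5
```

step_arm --steps '[[[0.002, 0, 0, 0], [0, 0, 0, 0], [0, 0, 0, 0], [0, 0, 0, 0], [0, 0, 0, 0], [0, 0, 0, 0], [0, 0, 0, 0], [0, 0, 0, 0], [0, 0, 0, 0], [0, 0, 0, 0]]]'

```text
t: 15.18
eef_pos: [0.5244, 0.031, 0.1529]
tool_rot: [[0.997, -0.079, -0.0], [-0.079, -0.997, -0.0], [-0.0, 0.0, -1.0]]
wrist_force: [-0.4, -0.8, -1.3]
gripper_width: 0.0182
grasp_force: 78.5
```

```bash
python3 -c "from h import *;st()"
```

```text
t 15.38 tcp [0.5244 0.031  0.1529] yaw -4.52 hook z 0.0559 hook in clip mm [-2.302e+01  1.000e-02] Ftool [-0.05 -0.03  1.41] Mtool [ 0.003  0.015 -0.03 ] grip 78.5
```

step_arm --steps '[[[0.004, 0, 0, 0], [0, 0, 0, 0], [0, 0, 0, 0], [0, 0, 0, 0], [0, 0, 0, 0], [0, 0, 0, 0], [0, 0, 0, 0], [0, 0, 0, 0], [0, 0, 0, 0], [0, 0, 0, 0]]]'

```text
t: 16.22
eef_pos: [0.5251, 0.031, 0.1529]
tool_rot: [[0.997, -0.079, -0.0], [-0.079, -0.997, -0.0], [-0.0, 0.0, -1.0]]
wrist_force: [-0.1, 0.5, -1.5]
gripper_width: 0.0185
grasp_force: 78.5
```

```bash
python3 -c "from h import *;st()"
```

```text
t 16.42 tcp [0.5252 0.031  0.1529] yaw -4.52 hook z 0.0559 hook in clip mm [-2.221e+01  1.000e-02] Ftool [-0.12 -0.55  0.58] Mtool [-0.029 -0.012  0.003] grip 78.5
```

step_arm --steps '[[[0.004, 0, 0, 0], [0, 0, 0, 0], [0, 0, 0, 0], [0, 0, 0, 0], [0, 0, 0, 0], [0, 0, 0, 0], [0, 0, 0, 0], [0, 0, 0, 0], [0, 0, 0, 0], [0, 0, 0, 0]]]'

```text
t: 17.25
eef_pos: [0.526, 0.0309, 0.1529]
tool_rot: [[0.997, -0.079, -0.0], [-0.079, -0.997, 0.0], [-0.0, -0.0, -1.0]]
wrist_force: [0.1, -0.3, -0.1]
gripper_width: 0.0182
grasp_force: 78.5
```

```bash
python3 -c "from h import *;st()"
```

```text
t 17.45 tcp [0.5259 0.0309 0.1529] yaw -4.52 hook z 0.0559 hook in clip mm [-2.143e+01  1.000e-02] Ftool [0.09 0.07 1.34] Mtool [ 0.018 -0.034  0.007] grip 78.5
```

```bash
python3 - <<'E'
from h import *
d=manip.get_image("wrist");s=manip.observe()
h=cv2.cvtColor(d["frame"],cv2.COLOR_BGR2HSV);o=(h[...,0]>4)&(h[...,0]<22)&(h[...,1]>110)&(h[...,2]>60)
zt=s["eef_pos"][2]
for c in(262,266,270,274,281,288,292,296,300):
    r=np.flatnonzero(o[20:110,c])+20
    if len(r):
        # last continuous run
        k=np.split(r,np.flatnonzero(np.diff(r)>1)+1)[-1]
        a,b=tray(d,[(c,k[0]-.5)],zt-.058)[0],tray(d,[(c,k[-1]+.5)],zt-.054)[0]
        print(c,k[0],k[-1],"inner x",round(a[0]*1e3,2),"outer x",round(b[0]*1e3,2),"y",round(a[1]*1e3,2))
g=cv2.cvtColor(d["frame"],cv2.COLOR_BGR2GRAY);print(g[55:100,281].tolist());print(h[55:100,281,1].tolist())
# lower rim of axle end
print(g[0:60,281].tolist())
E
```

```text
262 54 69 inner x 95.67 outer x 89.54 y -7.5
266 57 72 inner x 94.5 outer x 88.31 y -5.85
270 58 72 inner x 94.11 outer x 88.31 y -4.19
274 58 70 inner x 94.11 outer x 89.12 y -2.53
281 58 65 inner x 94.11 outer x 91.15 y 0.39
288 58 72 inner x 94.11 outer x 88.31 y 3.3
292 58 72 inner x 94.11 outer x 88.31 y 4.97
296 58 72 inner x 94.11 outer x 88.31 y 6.64
300 57 72 inner x 94.5 outer x 88.31 y 8.29
[50, 47, 60, 93, 123, 137, 142, 140, 142, 144, 147, 149, 157, 161, 163, 165, 163, 163, 166, 167, 170, 176, 186, 190, 200, 201, 200, 202, 201, 201, 202, 203, 201, 200, 202, 199, 201, 199, 200, 200, 202, 199, 201, 199, 200]
[20, 20, 110, 176, 215, 242, 244, 244, 244, 218, 166, 89, 20, 19, 23, 21, 24, 23, 23, 23, 24, 27, 25, 21, 21, 24, 21, 21, 21, 23, 21, 20, 21, 23, 20, 23, 21, 21, 21, 20, 22, 21, 21, 21, 21]
[51, 50, 50, 52, 48, 46, 50, 51, 52, 43, 47, 50, 56, 50, 46, 48, 54, 48, 47, 41, 51, 47, 40, 48, 49, 48, 48, 47, 51, 53, 84, 132, 172, 191, 194, 194, 192, 191, 191, 191, 193, 197, 195, 180, 140, 98, 62, 46, 36, 33, 26, 36, 40, 43, 44, 50, 47, 60, 93, 123]
```

step_arm --steps '[[[0.004, 0, 0, 0], [0, 0, 0, 0], [0, 0, 0, 0], [0, 0, 0, 0], [0, 0, 0, 0], [0, 0, 0, 0], [0, 0, 0, 0], [0, 0, 0, 0], [0, 0, 0, 0], [0, 0, 0, 0]]]'

```text
t: 18.33
eef_pos: [0.5265, 0.0309, 0.1528]
tool_rot: [[0.997, -0.079, -0.001], [-0.079, -0.997, 0.0], [-0.001, -0.0, -1.0]]
wrist_force: [-1.5, 0.0, -1.6]
gripper_width: 0.0182
grasp_force: 78.5
```

```bash
python3 -c "from h import *;st()"
```

```text
t 18.53 tcp [0.5266 0.0309 0.1528] yaw -4.52 hook z 0.0557 hook in clip mm [-2.087e+01  2.000e-02] Ftool [-2.09 -0.12  0.7 ] Mtool [ 0.02  -0.393  0.004] grip 78.5
```

Felt the clip's back, so the hook stands 2.45 mm farther back than estimated. Lifting over and moving to the notch.

step_arm --steps '[[[-0.003, 0, 0, 0], [0, 0, -0.025, 0], [0, 0, -0.05, 0], [0.02, 0.004, 0, 0], [0.0246, 0, 0, 0], [0, 0, 0, 0], [0, 0, 0, 0], [0, 0, 0.02, 0], [0, 0, 0, 0], [0, 0, 0, 0]]]'

```text
t: 19.37
eef_pos: [0.5343, 0.0295, 0.163]
tool_rot: [[0.997, -0.079, -0.002], [-0.079, -0.997, 0.0], [-0.002, 0.0, -1.0]]
wrist_force: [0.4, -0.9, -1.0]
gripper_width: 0.0183
grasp_force: 78.4
```

```bash
python3 - <<'E'
from h import *
st()
d=manip.get_image("wrist");cv2.imwrite("pics/w6.png",cv2.resize(d["frame"][0:110,200:360],None,fx=5,fy=5,interpolation=2))
E
```

```text
t 19.57 tcp [0.5347 0.0294 0.1635] yaw -4.51 hook z 0.0665 hook in clip mm [-12.62  -0.77] Ftool [ 0.16 -0.13  1.34] Mtool [-0.008 -0.012 -0.003] grip 78.4
```

View pics/w6.png

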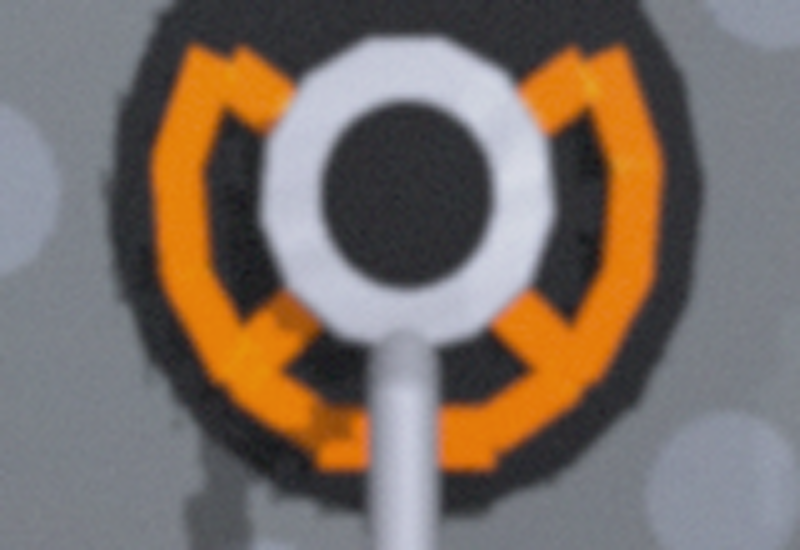

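The hook is centred sideways over the notch, with its front edge at crop row 330 against the axle rim at about 343. Lowering gently.

step_arm --steps '[[[0, 0, 0.01, 0], [0, 0, 0.01, 0], [0, 0, 0.01, 0], [0, 0, 0.005, 0], [0, 0, 0.005, 0], [0, 0, 0.005, 0], [0, 0, 0, 0], [0, 0, 0, 0], [0, 0, 0, 0], [0, 0, 0, 0]]]'

```text
t: 20.45
eef_pos: [0.5351, 0.0294, 0.155]
tool_rot: [[0.997, -0.079, 0.0], [-0.079, -0.997, -0.0], [0.0, 0.0, -1.0]]
wrist_force: [-0.1, -0.3, -0.6]
gripper_width: 0.0185
grasp_force: 78.4
```

```bash
python3 -c "from h import *;st()"
```

```text
t 20.65 tcp [0.535  0.0294 0.155 ] yaw -4.52 hook z 0.058 hook in clip mm [-12.23  -0.78] Ftool [-0.41  0.04  1.56] Mtool [-0.01  -0.016  0.002] grip 78.4
```

step_arm --steps '[[[0, 0, 0.005, 0], [0, 0, 0.005, 0], [0, 0, 0.005, 0], [0, 0, 0, 0], [0, 0, 0, 0], [0, 0, 0, 0], [0, 0, 0, 0], [0, 0, 0, 0], [0, 0, 0, 0], [0, 0, 0, 0]]]'

```text
t: 21.48
eef_pos: [0.535, 0.0294, 0.152]
tool_rot: [[0.997, -0.079, 0.0], [-0.079, -0.997, 0.0], [0.0, -0.0, -1.0]]
wrist_force: [-0.1, 1.4, -1.5]
gripper_width: 0.0181
grasp_force: 78.4
```

```bash
python3 -c "from h import *;st()"
```

```text
t 21.68 tcp [0.535  0.0294 0.1519] yaw -4.52 hook z 0.0549 hook in clip mm [-12.28  -0.8 ] Ftool [ 0.4  -0.74  0.8 ] Mtool [-0.038  0.008 -0.003] grip 78.4
```

The hook is down in the notch with no contact on the clip's top. Pressing gently while drawing back.

step_arm --steps '[[[-0.002, 0, 0.005, 0], [-0.002, 0, 0.005, 0], [-0.002, 0, 0.005, 0], [-0.002, 0, 0.005, 0], [-0.002, 0, 0.003, 0], [0, 0, 0, 0], [0, 0, 0, 0], [0, 0, 0, 0], [0, 0, 0, 0], [0, 0, 0, 0]]]'

```text
t: 22.52
eef_pos: [0.5342, 0.0295, 0.1486]
tool_rot: [[0.997, -0.079, 0.003], [-0.079, -0.997, -0.0], [0.003, 0.0, -1.0]]
wrist_force: [-1.3, -0.8, 5.4]
gripper_width: 0.0183
grasp_force: 79.2
```

```bash
python3 -c "from h import *;st()"
```

```text
t 22.72 tcp [0.5341 0.0295 0.1486] yaw -4.52 hook z 0.0519 hook in clip mm [-12.85  -0.79] Ftool [-1.5   0.27 -4.66] Mtool [0.007 0.303 0.012] grip 79.2
```

step_arm --steps '[[[-0.003, 0, 0, 0], [-0.003, 0, 0, 0], [-0.003, 0, 0, 0], [-0.003, 0, 0, 0], [0, 0, 0, 0], [0, 0, 0, 0], [0, 0, 0, 0], [0, 0, 0, 0], [0, 0, 0, 0], [0, 0, 0, 0]]]'

```text
t: 23.55
eef_pos: [0.5321, 0.0296, 0.1482]
tool_rot: [[0.997, -0.079, 0.004], [-0.079, -0.997, -0.0], [0.004, -0.0, -1.0]]
wrist_force: [5.2, 0.3, 5.0]
gripper_width: 0.0191
grasp_force: 79.2
```

```bash
python3 -c "from h import *;st()"
```

```text
t 23.75 tcp [0.5321 0.0296 0.1482] yaw -4.52 hook z 0.0516 hook in clip mm [-14.73  -0.82] Ftool [ 4.97 -0.55 -4.54] Mtool [ 0.012  1.497 -0.046] grip 79.2
```

step_arm --steps '[[[-0.003, 0, 0.001, 0], [-0.003, 0, 0.001, 0], [-0.003, 0, 0.001, 0], [-0.003, 0, 0.001, 0], [0, 0, 0, 0], [0, 0, 0, 0], [0, 0, 0, 0], [0, 0, 0, 0], [0, 0, 0, 0], [0, 0, 0, 0]]]'

```text
t: 24.58
eef_pos: [0.5311, 0.0296, 0.148]
tool_rot: [[0.997, -0.079, 0.008], [-0.079, -0.997, -0.001], [0.008, 0.0, -1.0]]
wrist_force: [8.6, 0.2, 3.6]
gripper_width: 0.0181
grasp_force: 79.1
```

```bash
python3 -c "from h import *;st()"
```

```text
t 24.78 tcp [0.5311 0.0296 0.148 ] yaw -4.52 hook z 0.0517 hook in clip mm [-15.41  -0.9 ] Ftool [ 8.16 -0.03 -3.53] Mtool [0.006 1.924 0.013] grip 79.1
```

step_arm --steps '[[[-0.003, 0, 0.004, 0], [-0.003, 0, 0.003, 0], [-0.003, 0, 0.003, 0], [-0.003, 0, 0.003, 0], [0, 0, 0, 0], [0, 0, 0, 0], [0, 0, 0, 0], [0, 0, 0, 0], [0, 0, 0, 0], [0, 0, 0, 0]]]'

```text
t: 25.62
eef_pos: [0.5305, 0.0297, 0.1468]
tool_rot: [[0.997, -0.079, 0.013], [-0.079, -0.997, -0.001], [0.013, -0.0, -1.0]]
wrist_force: [7.5, -0.5, 6.7]
gripper_width: 0.0181
grasp_force: 79.4
```

```bash
python3 -c "from h import *;st()"
```

```text
t 25.82 tcp [0.5305 0.0297 0.1468] yaw -4.53 hook z 0.0509 hook in clip mm [-15.59  -0.9 ] Ftool [ 8.48 -0.14 -5.84] Mtool [0.005 2.298 0.02 ] grip 79.4
```

step_arm --steps '[[[-0.004, 0, 0.001, 0], [-0.004, 0, 0.001, 0], [-0.004, 0, 0.001, 0], [-0.004, 0, 0.001, 0], [-0.004, 0, 0.001, 0], [0, 0, 0, 0], [0, 0, 0, 0], [0, 0, 0, 0], [0, 0, 0, 0], [0, 0, 0, 0]]]'

```text
t: 26.65
eef_pos: [0.5283, 0.0296, 0.1465]
tool_rot: [[0.997, -0.079, 0.018], [-0.079, -0.997, -0.002], [0.018, 0.0, -1.0]]
wrist_force: [12.2, -0.7, 4.9]
gripper_width: 0.0186
grasp_force: 79.2
```

```bash
python3 -c "from h import *;st()"
```

```text
t 26.85 tcp [0.5283 0.0296 0.1466] yaw -4.55 hook z 0.0511 hook in clip mm [-17.25  -1.21] Ftool [12.21  0.58 -4.86] Mtool [-0.109  2.858  0.056] grip 79.2
```

step_arm --steps '[[[-0.004, 0, 0.002, 0], [-0.004, 0, 0.002, 0], [-0.004, 0, 0.002, 0], [-0.004, 0, 0.002, 0], [0, 0, 0, 0], [0, 0, 0, 0], [0, 0, 0, 0], [0, 0, 0, 0], [0, 0, 0, 0], [0, 0, 0, 0]]]'

```text
t: 27.68
eef_pos: [0.5271, 0.0296, 0.146]
tool_rot: [[0.997, -0.079, 0.023], [-0.079, -0.997, -0.002], [0.023, 0.0, -1.0]]
wrist_force: [14.8, -2.2, 4.7]
gripper_width: 0.0183
grasp_force: 79.2
```

```bash
python3 -c "from h import *;st()"
```

```text
t 27.88 tcp [0.5271 0.0296 0.146 ] yaw -4.55 hook z 0.0511 hook in clip mm [-17.94  -1.26] Ftool [15.17  0.27 -4.74] Mtool [-0.096  3.407  0.057] grip 79.2
```

step_arm --steps '[[[-0.003, 0, 0.002, 0], [-0.003, 0, 0.002, 0], [-0.003, 0, 0.002, 0], [-0.003, 0, 0.001, 0], [0, 0, 0, 0], [0, 0, 0, 0], [0, 0, 0, 0], [0, 0, 0, 0], [0, 0, 0, 0], [0, 0, 0, 0]]]'

```text
t: 28.72
eef_pos: [0.5249, 0.0298, 0.1447]
tool_rot: [[0.997, -0.079, 0.024], [-0.079, -0.997, -0.002], [0.024, 0.0, -1.0]]
wrist_force: [15.1, -2.3, 5.8]
gripper_width: 0.0183
grasp_force: 79.2
```

```bash
python3 - <<'E'
from h import *
st()
d=manip.get_image("wrist");p=mask(d,[(5,20)],(200,0,360,110),s=120,v=60);w=ray(d,p,.058)[:,:2]
print("clip orange",len(p),w.mean(0).round(4),w.min(0).round(4),w.max(0).round(4))
E
```

```text
t 28.92 tcp [0.5249 0.0298 0.1447] yaw -4.55 hook z 0.0498 hook in clip mm [-20.15  -1.23] Ftool [15.43  0.14 -4.93] Mtool [-0.093  3.413  0.047] grip 79.2
clip orange 3491 [0.6243 0.0228] [ 0.6087 -0.0011] [0.6421 0.0453]
```

step_arm --steps '[[[-0.004, 0, 0.002, 0], [-0.004, 0, 0.002, 0], [-0.004, 0, 0.001, 0], [-0.004, 0, 0.001, 0], [0, 0, 0, 0], [0, 0, 0, 0], [0, 0, 0, 0], [0, 0, 0, 0], [0, 0, 0, 0], [0, 0, 0, 0]]]'

```text
t: 29.8
eef_pos: [0.5131, 0.0313, 0.1394]
tool_rot: [[0.997, -0.079, -0.0], [-0.079, -0.997, 0.0], [-0.0, -0.0, -1.0]]
wrist_force: [0.0, -0.0, 8.7]
gripper_width: 0.0182
grasp_force: 79.8
```

```bash
cat >> h.py <<'E'
def clip():
    d=manip.get_image("wrist");p=mask(d,[(5,20)],(200,0,360,200),s=120,v=60);w=ray(d,p,.058)[:,:2]
    print("clip orange",len(p),w.mean(0).round(4),w.min(0).round(4),w.max(0).round(4))
E
python3 -c "from h import *;st();clip()"
```

```text
t 30.0 tcp [0.5131 0.0313 0.1394] yaw -4.51 hook z 0.0424 hook in clip mm [-34.27  -0.57] Ftool [ 0.57 -0.69 -8.27] Mtool [ 0.096  0.965 -0.023] grip 79.9
clip orange 3384 [0.611  0.0238] [0.5957 0.0011] [0.6266 0.0453]
```

The clip let go and now sits about 18 mm off the axis. Easing the pressure and drawing it 13 mm farther.

step_arm --steps '[[[0, 0, -0.01, 0], [0, 0, -0.008, 0], [-0.01, 0, 0, 0], [-0.01, 0, 0, 0], [-0.01, 0, 0, 0], [-0.01, 0, 0, 0], [-0.01, 0, 0, 0], [-0.015, 0, 0, 0], [0, 0, 0, 0], [0, 0, 0, 0]]]'

```text
t: 30.88
eef_pos: [0.4984, 0.0323, 0.1416]
tool_rot: [[0.997, -0.079, -0.004], [-0.079, -0.997, 0.0], [-0.004, -0.0, -1.0]]
wrist_force: [-2.1, 0.2, 2.8]
gripper_width: 0.0184
grasp_force: 79.0
```

```bash
python3 -c "from h import *;st();clip()"
```

```text
t 31.08 tcp [0.499  0.0323 0.1418] yaw -4.51 hook z 0.0446 hook in clip mm [-48.63  -0.75] Ftool [-1.31  0.25 -2.55] Mtool [ 0.004  0.006 -0.032] grip 78.9
clip orange 3447 [0.597  0.0254] [0.5805 0.0029] [0.6131 0.0467]
```

step_arm --steps '[[[0.01, 0, 0, 0], [0.005, 0, -0.01, 0], [0, 0, -0.01, 0], [0, 0, -0.015, 0], [0, 0, -0.03, 0], [0, 0, -0.06, 0], [0, 0, -0.08, 0], [0, 0, -0.08, 0], [0, 0, -0.05, 0], [0, 0, 0, 0]]]'

```text
t: 31.97
eef_pos: [0.5052, 0.0318, 0.2131]
tool_rot: [[0.997, -0.079, 0.007], [-0.079, -0.997, -0.001], [0.007, -0.0, -1.0]]
wrist_force: [0.2, 0.2, -0.3]
gripper_width: 0.0181
grasp_force: 78.5
```

```bash
python3 - <<'E'
from h import *
st();clip()
d=manip.get_image("top");p=mask(d,[(5,18)],(255,170,310,235));w=ray(d,p,.056);print("top clip",len(p),w.mean(0).round(4),w.min(0).round(4),w.max(0).round(4))
d=manip.get_image("wrist");cv2.imwrite("pics/w7.png",d["frame"]);g=cv2.cvtColor(d["frame"],cv2.COLOR_BGR2GRAY);print(g[55:85,281].tolist())
p=mask(d,[(0,8),(172,180)],(220,180,340,400),s=150,v=60);print("red top row",p[:,1].min())
E
```

```text
t 32.17 tcp [0.5032 0.0319 0.2098] yaw -4.52 hook z 0.1126 hook in clip mm [-44.34  -0.78] Ftool [-0.29  0.01  1.04] Mtool [ 0.01  -0.008 -0.009] grip 78.6
clip orange 1837 [0.5991 0.025 ] [0.5805 0.0031] [0.6162 0.0469]
top clip 72 [0.598  0.0229 0.056 ] [0.5824 0.0031 0.056 ] [0.614  0.0446 0.056 ]
[113, 111, 115, 109, 113, 112, 122, 135, 144, 146, 147, 149, 149, 149, 145, 148, 151, 152, 158, 165, 168, 169, 163, 162, 159, 161, 159, 162, 159, 160]
red top row 215.0
```

View pics/w7.png

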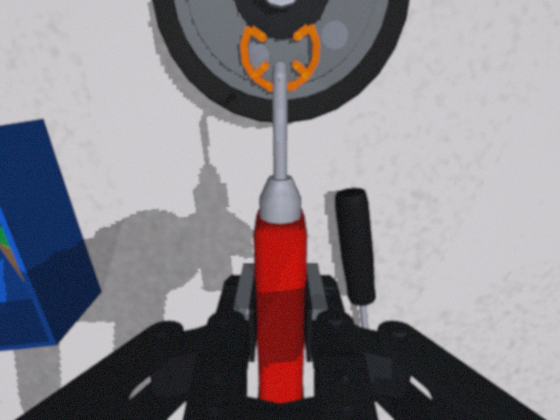

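The clip lies flat on the disc around (280,55), well off the axle. Carrying the pick back to the tin.

step_arm --steps '[[[0.01, 0.08, 0, 0], [0.01, 0.17, 0, 0], [0.01, 0.19, 0, 0], [0.01, 0.19, 0, 0], [0.01, 0.19, 0, 0], [0.01, 0.19, 0, 0], [0.01, 0.19, 0, 0], [0.01, 0.19, 0, 0], [0.01, 0.12, 0, 0], [0.01, 0.05, 0, 0]]]'

```text
t: 33.15
eef_pos: [0.4979, -0.2843, 0.2088]
tool_rot: [[0.997, -0.082, -0.0], [-0.082, -0.997, -0.001], [-0.0, 0.001, -1.0]]
wrist_force: [0.4, -0.0, -0.8]
gripper_width: 0.0181
grasp_force: 78.6
```

step_arm --steps '[[[0, 0, 0, -0.11], [0, 0, 0, -0.11], [0, 0, 0, -0.11], [0, 0, 0, 0], [0, 0, 0, 0], [0, 0, 0, 0], [0, 0, 0, 0], [0, 0, 0, 0], [0, 0, 0, 0], [0, 0, 0, 0]]]'

```text
t: 33.98
eef_pos: [0.4985, -0.2806, 0.2094]
tool_rot: [[0.965, 0.263, 0.0], [0.263, -0.965, -0.0], [0.0, 0.0, -1.0]]
wrist_force: [0.1, -0.0, -1.1]
gripper_width: 0.0183
grasp_force: 78.5
```

```bash
python3 - <<'E'
from h import *
st()
s=manip.observe();T=np.array(s["tool_rot"]);print("to go tool m",(T.T@(np.array([.4985,-.281,.1199])-s["eef_pos"])).round(4))
E
```

```text
t 34.18 tcp [ 0.4985 -0.2807  0.2094] yaw 15.27 hook z 0.1124 hook in clip mm [ -29.42 -282.99] Ftool [-0.23 -0.05  0.82] Mtool [0.011 0.011 0.017] grip 78.5
to go tool m [-0.      0.0003  0.0895]
```

step_arm --steps '[[[0, 0, 0.04, 0], [0, 0, 0.07, 0], [0, 0, 0.08, 0], [0, 0, 0.08, 0], [0, 0, 0.07, 0], [0, 0, 0.05, 0], [0, 0, 0.03, 0], [0, 0, 0.01, 0], [0, 0, 0, 0], [0, 0, 0, 0]]]'

```text
t: 35.02
eef_pos: [0.4988, -0.281, 0.1238]
tool_rot: [[0.965, 0.264, 0.001], [0.264, -0.965, -0.001], [0.001, 0.001, -1.0]]
wrist_force: [0.3, -0.4, -0.7]
gripper_width: 0.0185
grasp_force: 78.6
```

```bash
python3 -c "from h import *;st()"
```

```text
t 35.22 tcp [ 0.4989 -0.281   0.1238] yaw 15.28 hook z 0.0269 hook in clip mm [ -28.79 -283.34] Ftool [ 0.19 -0.19  0.66] Mtool [ 0.006 -0.02  -0.011] grip 78.6
```

step_arm --steps '[[[0, 0, 0.005, 0], [0, 0, 0.005, 0], [0, 0, 0.005, 0], [0, 0, 0, 0], [0, 0, 0, 0], [0, 0, 0, 0], [0, 0, 0, 0], [0, 0, 0, 0], [0, 0, 0, 0], [0, 0, 0, 0]]]'

```text
t: 36.05
eef_pos: [0.4992, -0.2811, 0.1228]
tool_rot: [[0.965, 0.264, 0.001], [0.264, -0.965, -0.001], [0.0, 0.001, -1.0]]
wrist_force: [-1.7, 2.9, 10.6]
gripper_width: 0.0181
grasp_force: 80.3
```

```bash
python3 -c "from h import *;st()"
```

```text
t 36.25 tcp [ 0.4993 -0.2811  0.1228] yaw 15.28 hook z 0.0259 hook in clip mm [ -28.54 -283.39] Ftool [ -1.21  -3.47 -10.9 ] Mtool [ 0.591 -0.844  0.173] grip 80.3
```

step_arm --steps '[[[0, 0, -0.007, 0], [0, 0, 0, 0], [0, 0, 0, 0], [0, 0, 0, 0], [0, 0, 0, 0], [0, 0, 0, 0], [0, 0, 0, 0], [0, 0, 0, 0], [0, 0, 0, 0], [0, 0, 0, 0]]]' --grip 0

```text
t: 37.08
eef_pos: [0.4984, -0.2807, 0.1216]
tool_rot: [[0.965, 0.264, -0.0], [0.264, -0.965, 0.0], [-0.0, -0.0, -1.0]]
wrist_force: [-0.2, 0.2, 0.1]
gripper_width: 0.0854
grasp_force: 0.0
```

step_arm --steps '[[[0, 0, -0.03, 0], [0, 0, -0.06, 0], [0, 0, -0.1, 0], [0, 0, -0.12, 0], [0, 0, -0.12, 0], [0, 0, -0.12, 0], [0, 0, -0.12, 0], [0, 0, -0.1, 0], [0, 0, -0.05, 0], [0, 0, 0, 0]]]'

```text
t: 37.92
eef_pos: [0.4999, -0.2817, 0.2903]
tool_rot: [[0.965, 0.264, 0.006], [0.264, -0.965, -0.005], [0.005, 0.006, -1.0]]
wrist_force: [1.0, -0.2, 0.1]
gripper_width: 0.0853
grasp_force: 0.0
```

```bash
python3 - <<'E'
from h import *
st()
d=manip.get_image("wrist")
for nm,hue,z in(("red",[(0,8),(172,180)],.062),("lid",[(105,130),(0,8),(172,180)],.042)):
    p=mask(d,hue,(180,60,400,300),s=120,v=60);w=ray(d,p,z);print(nm,len(p),cv2.minAreaRect((w[:,:2]*1000).astype(np.float32)))
for n,b in(("top",(255,170,310,235)),("scene",(245,190,300,245))):
    d=manip.get_image(n);p=mask(d,[(5,18)],b);w=ray(d,p,.056);print(n,len(p),w.mean(0).round(4),w.min(0).round(4),w.max(0).round(4))
f=d["frame"];f=np.hstack([cv2.resize(f[100:190,135:205],None,fx=5,fy=5,interpolation=2),cv2.resize(f[185:275,225:315],None,fx=5,fy=5,interpolation=2)]);cv2.imwrite("pics/end.png",f)
E
```

```text
t 38.12 tcp [ 0.4982 -0.2805  0.2855] yaw 15.28 hook z 0.1883 hook in clip mm [ -29.97 -282.63] Ftool [-0.42  0.08  0.51] Mtool [ 0.01  -0.021  0.024] grip 0.0
red 2397 ((491.0908203125, -282.78948974609375), (90.6574478149414, 18.991479873657227), 14.917450904846191)
lid 9079 ((477.8154296875, -284.1948547363281), (129.67674255371094, 62.86636734008789), 18.98563003540039)
top 68 [0.5968 0.0229 0.056 ] [0.5802 0.0032 0.056 ] [0.614  0.0446 0.056 ]
scene 182 [0.5964 0.0242 0.056 ] [0.5783 0.0014 0.056 ] [0.6162 0.0464 0.056 ]
```

The measurements match the start. The handle's outline is unchanged (90.7 × 19.0 mm), so it lies level, and it is 13 mm from the lid's centre at 4°. Both fixed cameras agree that the clip lies about 30 mm off the axis.

```bash
python3 -c "
from workcell import manip
print(manip.job_done())"
```

```text
the job is handed in; nothing more can be done
None
```

I pried the clip out of its groove with the hook, and it now lies on the wheel about 30 mm from the axle's axis; the pick is back on the tin's lid, 13 mm from its centre and 4° off its length, and the job is handed in (no verdict was returned).

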